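# Pin the swivelling bike-light dock

## Task

Lock the bike light's swivel dock: take the yellow-headed pin from its wooden stand and stand it in the grey guide block, let go so that it rests on the brass collar, then gently swing the red light clockwise (seen from above) until the collar's hole comes under the pin and the pin drops through. Stop as soon as it drops, see that the pin is fully home with its yellow head down on the guide block, and let go; do not force the pin or the collar, and leave everything else on the ledge where it is.

Things in the scene. Friction and masses are not known exactly. Their poses are not given: they have to be found in the camera images.
- dock: fixed swivel dock with dark steel base plate 150 x 130 x 14 mm; origin at ledge height on the vertical swivel axis (plate from x -65 to +85 mm). At its +x side stands the grey guide block, 36 x 36 mm, its centre 36 mm from the axis along +x, from 27 to 45 mm above the ledge, held by a 12 mm post on its outer side
- guide (a point): centre of the mouth of the guide block's vertical through bore, on the block's top face, 45 mm above the ledge; axes as the dock's. The bore is 12 mm wide with a 3 mm chamfer; the base plate below is drilled in line, 13 mm wide
- rim_top (a point): fixed point below the bore, 24 mm above the ledge, where the top of the brass collar's rim passes. The collar (rim 16 to 24 mm above the ledge, radius 52 mm) closes the bore except at its one hole, 13 mm wide, 36 mm from the axis, about opposite the arm. It is clamped to the arm at an unmeasured angle: the hole meets the bore at an arm turn anywhere from +0.25 to -0.25 rad
- swing_arm: turning part of the dock, carrying collar, black arm and red light; origin at ledge height on the swivel axis, z up, arm along its own -x. Its turn (yaw minus the dock's) starts at +0.5 to +0.85 rad; clockwise makes it smaller; stops at +1.0 and -0.55. Turns loosely (under 2 N at the light), stays where left. The dropped pin stops it; a push at the light then acts 2.8-fold on the pin
- light_top (a point): centre of the top of the red bike light at the arm's end, 72 mm above the ledge, 100 mm from the swivel axis; the light is a rounded upright box 36 mm along the arm, 28 mm across it and 44 mm high (28 to 72 mm above the ledge); the hub on the axis is 32 mm across, top at 50 mm; axes as the swing arm's
- pin: steel pin, shaft 10 mm wide, 42 mm long with tapered foot, under a yellow round head 18 mm wide, 22 mm high; about 60 g; origin at its foot, z up along it. Stands in its stand, foot 6 mm above the ledge. Resting on the collar its foot is 21 mm below the bore's mouth; fully home 42 mm, head on the block. Drops by its own weight when the hole is under it and nothing squeezes it
- pin_stand: fixed dark wooden block 50 x 50 x 30 mm with a 12 mm hole in the middle of its top, 24 mm deep, that holds the pin at the start; origin under its centre
- sunglasses_case: navy plastic sunglasses case, 150 x 62 x 44 mm (x, y, z), rounded; origin under its centre
- charging_pad: flat round dark silicone charging pad, 96 mm across, 9 mm thick; origin under its centre
- catchall_bowl: glass catch-all bowl, 140 mm across the rim, 50 mm high; origin under its centre
- spray_bottle: amber bottle with white cap, 48 mm across, about 130 mm high; origin under its centre
- door_key: brass door key with green fob lying flat, about 110 mm long and 22 mm wide, under 10 mm high; origin under the key's round bow, fob to -x, blade to +x
- plant_pot: terracotta pot with a small plant, 84 mm across at the rim, 70 mm high (leaves to 120 mm); origin under its centre

How it is judged:
By the outcome, as a careful person would: the job done as asked, in the order asked, and still so for the second after the job is handed in, with the robot touching nothing.
It also fails if it takes over 64 s, if anything falls off the work surface, if the arm or the gripper's body presses on something with over 40 N, if the wrist force passes 120 N, or if a joint passes its speed limit or range.

## Robot

A 7-joint arm with a two-finger parallel gripper is mounted at the origin on the work surface. World frame = base frame: x ahead of the robot, y to its left, z up, the work surface at z = 0. Lengths are in m, angles in rad, forces in N, time in s.
With the tool pointing down it reaches from about 0.35 to 0.9 m from the base axis. Payload 19.9 kg.
Tool frame: the origin (TCP) lies at the very end of the fingers, on their centre line; the grasp point (between the pads) lies 19 mm behind it; y points along the fingers, z is the direction in which the jaws open and shut, and the axes are right-handed (so a half turn about y gives the same grasp; the last joint's range is limited). The gripper opens to 85 mm and grips with 20 to 120 N. Pads are 22 mm wide; open, the fingers measure 114 mm over their backs; the gripper's body (76 mm by 85 mm) begins 54 mm behind the grasp point. The pads swing forward as they close: fully open they stand 13 mm farther back than shut.
Start: joints at [1.214, 0.417, -0.01, 1.614, 0.005, 1.111, -0.053], TCP at [0.194, -0.594, 0.231] pointing down, gripper open.
Joint ranges: [-2.81, 2.81], [-0.39, 2.02], [-1.27, 1.25], [0.06, 2.57], [-1.19, 4.33], [0.19, 2], [-2.82, 2.82]. Speed limits (rad/s): [1.89, 1.89, 2.39, 2.39, 3.01, 3.01, 3.01].

## Interface

Orientations are given as a rotation vector (axis times angle).
In Python, from rig import arm gives the robot as it stands. Calls block until the motion is done:
- arm.move_pose(position, orientation): joint-space move of the TCP to a pose.
- arm.line_to(position, frame=None, vel=0.15, until_force=None): straight line of the TCP; frame=None keeps the orientation; vel is the mean speed in m/s. With until_force (N) it stops when the force on the tool has changed by that much, and returns True; else False.
- arm.move_joints(angles): joint-space move.
- arm.open_gripper() and arm.close(f_grip=None): open the fingers fully, or close them until they stop; f_grip is the grip in N (None keeps the last).
- arm.pause(seconds).
- arm.inverse_kinematics(position, orientation): joint angles nearest the present ones, or None.
- arm.get_state(): the state.
- arm.capture(name): name is "scene" or "top" or "wrist"; returns (picture, depth): 384x512x3 uint8, blue, green, red; 384x512 float32, m along the optical axis (not along the pixel's ray), 0 where there is no reading.
- arm.calibration(name): a dict with "mtx" (3x3 intrinsics, pixels), "R" (3x3) and "t" (3): a world point X has camera coordinates R X + t; the wrist camera has in their place "T_tool_cam" (4x4, takes a point from camera to tool coordinates, whose origin is the TCP and whose axes are the tool frame's). Camera axes: x right, y down, z forward; pixel columns grow to the right and rows downward; lengths in m; the calibration is good to about 2 mm. The wrist camera is an equidistant fisheye: a pixel r from the principal point sees the ray r / f radians off the axis. A picture is of the moment at which its call begins: read the wrist's pose just before it. calibration takes no time and is no camera call.
A pose or a line that the arm cannot do raises arm.MotionError and nothing moves.
- arm.sign_off(): hands the job in, once; it reports no verdict.
Trained networks look in the newest picture that a camera, given by its name, has taken for a name from the list of things; names that differ only in an ending like _2 or _b are one class to them, and where a whole thing is asked for, a point or a joint stands for the part that bears it (a point fixed in the world has none). Each returns a list of dicts, best first, with "p" (0 to 1); they miss things now and then, are a little off and sometimes report something else, mostly with a low value. They report only what shows in the picture. A call takes as long as a camera call.
- arm.recognise(camera, thing): "location" ([column, row] in pixels, amid what is visible of it).
The state is a dict: "clock": time; "qpos": joint angles; "joint_velocities": joint speeds; "joint_torque": joint torques, N m; "ee_pos": TCP position; "eef_rot": TCP orientation; "ft_force": force on the tool from outside, world axes, zero at the start; "moment": the same for the moment, N m; "finger_gap": finger opening in m.
Only numpy, scipy, OpenCV 4.12 (cv2) and the standard library are available. Lean on these libraries where they do the work, as an engineer would, in place of code of your own. Each camera call takes 0.05 s, during which the arm holds its last target.

## Working session

There is one attempt and no reset: what is moved stays moved. The work goes in short steps, each a Python script; the robot and the scene stay as the last script left them, time stands still between calls to the robot, and variables do not carry over. Pictures are saved under pics/ and viewed, and the job is handed in when it is done.

```bash
mkdir -p pics; ls; python3 - <<'E'
from rig import arm
import cv2,numpy as np
s=arm.get_state();print(s)
for n in("scene","top","wrist"):
    p,d=arm.capture(n);cv2.imwrite(f"pics/{n}0.png",p);np.save(f"{n}0.npy",d)
    c=arm.calibration(n);print(n,{k:np.round(v,4).tolist() for k,v in c.items()})
    for t in["dock","swing_arm","pin","pin_stand","sunglasses_case","spray_bottle","plant_pot","light_top"]:
        r=arm.recognise(n,t);print(t,[(np.round(x["location"],1).tolist(),round(x["p"],2)) for x in r[:2]])
print(arm.get_state()["clock"])
E
```

```text
pics
{'clock': 0.0, 'qpos': array([ 1.21350761,  0.41797624, -0.01032577,  1.61414066,  0.00468864,
        1.11071476, -0.05299722]), 'joint_velocities': array([ 2.29033554e-03, -6.13672261e-05, -1.09742690e-03, -1.09211388e-03,
        1.52178829e-04, -6.17662211e-04, -1.36405728e-03]), 'joint_torque': array([-5.95994952e-04, -8.64443421e+01,  6.78407047e-01, -4.34902382e+01,
        1.90735830e-02,  7.48565595e-03,  1.10564349e-05]), 'ee_pos': array([ 0.19400556, -0.5937729 ,  0.23067284]), 'eef_rot': array([-0.3268612 ,  2.05224502, -2.04978098]), 'ft_force': array([-0.22924384,  0.11561178, -0.85840829]), 'moment': array([-0.01867571, -0.04959831, -0.03674752]), 'finger_gap': 0.08519155856506633}
scene {'mtx': [[404.9072, 0.0, 250.9771], [0.0, 404.9072, 189.6879], [0.0, 0.0, 1.0]], 'R': [[0.6335, 0.7735, 0.0192], [0.5858, -0.4633, -0.665], [-0.5055, 0.4326, -0.7466]], 't': [-0.4003, -0.3047, 1.8591]}
dock [([246.5, 191.9], 0.7)]
swing_arm [([238.7, 185.4], 0.63), ([167.7, 212.3], 0.44)]
pin []
pin_stand [([271.9, 150.1], 0.55)]
sunglasses_case [([167.4, 211.6], 0.55), ([244.3, 1
[... 239 characters left out ...]
.0059, -0.9999, -0.0103], [-0.9816, -0.0038, -0.1907], [0.1907, 0.0112, -0.9816]], 't': [0.0207, 0.6144, 1.029]}
dock [([254.0, 202.9], 0.7)]
swing_arm [([260.3, 206.7], 0.94)]
pin []
pin_stand [([178.0, 238.4], 0.76)]
sunglasses_case [([351.9, 236.9], 0.84)]
spray_bottle [([127.6, 162.2], 0.6)]
plant_pot [([96.7, 202.7], 0.58)]
light_top [([258.4, 206.5], 0.78)]
wrist {'mtx': [[297.3186, 0.0, 261.0161], [0.0, 297.3186, 191.7195], [0.0, 0.0, 1.0]], 'T_tool_cam': [[-0.001, 0.9629, 0.2697, -0.0678], [-0.0004, -0.2697, 0.9629, -0.1422], [1.0, 0.0008, 0.0007, 0.0005], [0.0, 0.0, 0.0, 1.0]]}
dock []
swing_arm []
pin []
pin_stand []
sunglasses_case []
spray_bottle []
plant_pot []
light_top []
1.35
```

View pics/scene0.png

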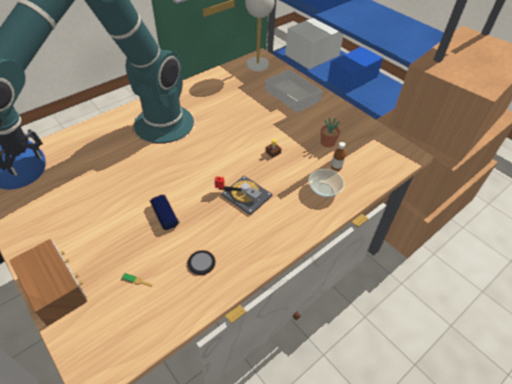

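View pics/top0.png

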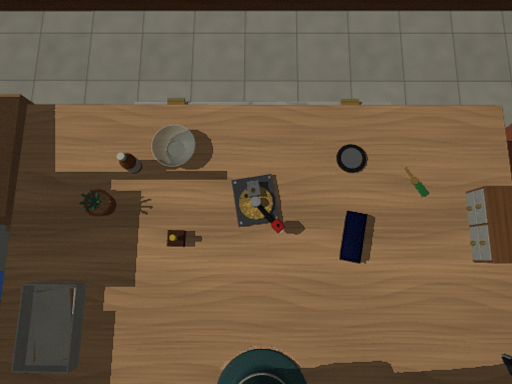

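```bash
python3 - <<'E'
import cv2
p=cv2.imread("pics/top0.png");cv2.imwrite("pics/top0z.png",cv2.resize(p[140:290,140:340],None,fx=4,fy=4,interpolation=cv2.INTER_CUBIC))
p=cv2.imread("pics/scene0.png");cv2.imwrite("pics/scene0z.png",cv2.resize(p[120:245,190:355],None,fx=4.7,fy=4.7,interpolation=cv2.INTER_CUBIC))
E
```

```text
(no output)
```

View pics/top0z.png

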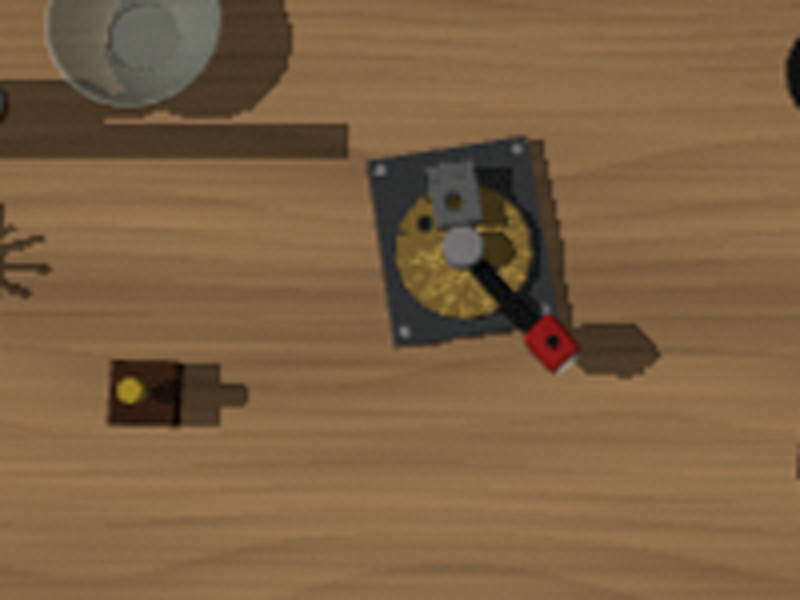

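View pics/scene0z.png

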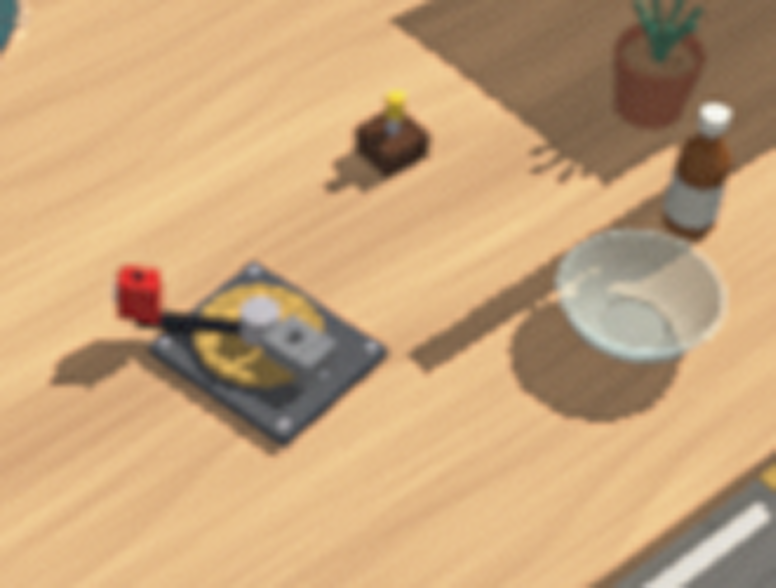

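The top view shows the yellow pin head near (172,237), the bore near (253,190), the hub near (255,201), the light near (278,225), and the collar hole near (246,195). I'll turn these into positions next.

```bash
cat > h.py <<'E'
from rig import arm
import cv2,numpy as np
from scipy.spatial.transform import Rotation as Ro
def ray(n,px,st=None):
    c=arm.calibration(n);K=c["mtx"]
    x=(px[0]-K[0,2])/K[0,0];y=(px[1]-K[1,2])/K[1,1]
    if n=="wrist":
        r=np.hypot(x,y);d=np.array([x/r*np.sin(r),y/r*np.sin(r),np.cos(r)]) if r>0 else np.array([0,0,1.])
        T=c["T_tool_cam"];Rw=Ro.from_rotvec(st["eef_rot"]).as_matrix()
        return st["ee_pos"]+Rw@T[:3,3],Rw@T[:3,:3]@d
    return -c["R"].T@c["t"],c["R"].T@np.array([x,y,1.])
def at_z(n,px,z,st=None):
    o,d=ray(n,px,st);return o+d*(z-o[2])/d[2]
def proj(n,X,st=None):
    c=arm.calibration(n);K=c["mtx"]
    if n=="wrist":
        T=c["T_tool_cam"];Rw=Ro.from_rotvec(st["eef_rot"]).as_matrix()
        p=T[:3,:3].T@(Rw.T@(np.asarray(X)-st["ee_pos"])-T[:3,3])
        th=np.arctan2(np.hypot(p[0],p[1]),p[2]);a=p[:2]/np.hypot(*p[:2])
        return K[:2,2]+K[0,0]*th*a
    p=c["R"]@X+c["t"];return (K@p)[:2]/p[2]
def down(yaw):
    "tool y down, tool x at world yaw"
    x=np.array([np.cos(yaw),np.sin(yaw),0]);y=np.array([0,0,-1.]);z=np.cross(x,y)
    return Ro.from_matrix(np.c_[x,y,z]).as_rotvec()
E
python3 - <<'E'
from h import *
for n,p,z in[("pin",(172.5,237.5),.07),("guide",(253.3,190.2),.045),("hub",(255.7,201.3),.05),("light",(278,225.3),.072),("hole",(246.3,195.5),.024),("stand",(176,238),.03)]:
    print(n,at_z("top",p,z).round(4))
s=arm.get_state();M=Ro.from_rotvec(s["eef_rot"]).as_matrix();print(M.round(2))
for yaw in[0,.2,-.2,-1.57,1.57,3.14,-.8]:
    for P in[(.45,0,.25),(.42,.23,.25)]:
        q=arm.inverse_kinematics(np.array(P),down(yaw));print(yaw,P,None if q is None else np.round(q,2))
E
```

```text
pin [0.4547 0.2617 0.07  ]
guide [0.6014 0.0253 0.045 ]
hub [0.5662 0.0177 0.05  ]
light [ 0.4918 -0.0484  0.072 ]
hole [0.5882 0.0474 0.024 ]
stand [0.455  0.2604 0.03  ]
[[-0.95 -0.    0.31]
 [-0.31 -0.   -0.95]
 [ 0.   -1.   -0.  ]]
0 (0.45, 0, 0.25) [ 0.79  0.15 -0.92  1.98  0.14  1.07  1.37]
0 (0.42, 0.23, 0.25) [ 0.24  0.22 -0.91  1.92  0.2   1.09  0.82]
0.2 (0.45, 0, 0.25) [ 0.73  0.14 -0.86  1.98  0.12  1.07  1.59]
0.2 (0.42, 0.23, 0.25) [ 0.38  0.28 -1.08  1.92  0.27  1.11  0.96]
-0.2 (0.45, 0, 0.25) [ 0.77  0.15 -0.9   1.98  0.13  1.07  1.18]
-0.2 (0.42, 0.23, 0.25) [ 0.24  0.22 -0.91  1.92  0.2   1.09  0.62]
-1.57 (0.45, 0, 0.25) [ 0.63  0.13 -0.75  1.99  0.1   1.06 -0.16]
-1.57 (0.42, 0.23, 0.25) [ 0.24  0.22 -0.91  1.92  0.2   1.09 -0.75]
1.57 (0.45, 0, 0.25) None
1.57 (0.42, 0.23, 0.25) [ 0.38  0.28 -1.08  1.92  0.27  1.11  2.33]
3.14 (0.45, 0, 0.25) [ 0.54  0.12 -0.65  1.99  0.08  1.06 -1.71]
3.14 (0.42, 0.23, 0.25) [ 0.5   0.36 -1.27  1.92  0.38  1.14 -2.49]
-0.8 (0.45, 0, 0.25) [ 0.69  0.14 -0.81  1.98  0.11  1.07  0.6 ]
-0.8 (0.42, 0.23, 0.25) [ 0.24  0.22 -0.91  1.92  0.2   1.09  0.02]
```

```bash
python3 - <<'E'
from h import *
arm.move_joints([-.20,.417,-.01,1.614,.005,1.111,1.55])
s=arm.get_state();print(s["clock"],s["ee_pos"],Ro.from_rotvec(s["eef_rot"]).as_matrix().round(3))
p,d=arm.capture("wrist");cv2.imwrite("pics/w1.png",p);np.save("w1.npy",d);np.savez("w1s.npz",ee_pos=s["ee_pos"],eef_rot=s["eef_rot"])
cv2.imwrite("pics/w1z.png",cv2.resize(p,(800,600)))
for n,P in[("pin",[0.4547,0.2617,0.07]),("guide",[0.6014,0.0253,0.045 ]),("light",[ 0.4918,-0.0484,0.072])]: print(n,proj("wrist",P,s))
E
```

```text
4.2083 [0.61705491 0.09736019 0.23134437] [[ 0.982 -0.    -0.188]
 [ 0.188 -0.001  0.982]
 [-0.    -1.    -0.001]]
pin [432.38108695  67.93004389]
guide [201.38260956 147.00090962]
light [147.90006521  39.27169496]
```

View pics/w1z.png

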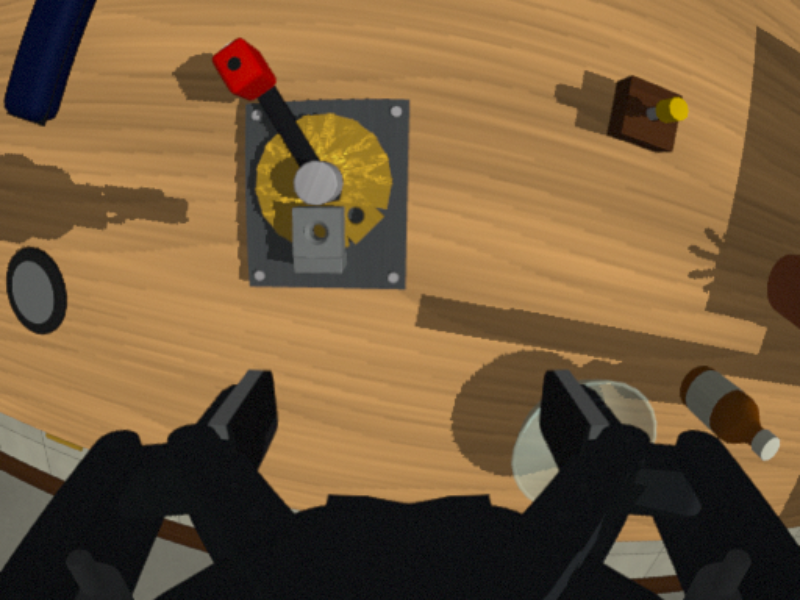

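```bash
python3 - <<'E'
import cv2,numpy as np
p=cv2.imread("pics/w1.png")
a=cv2.resize(p[50:200,140:290],(600,600),interpolation=cv2.INTER_CUBIC)
b=cv2.resize(p[40:110,385:455],(300,300),interpolation=cv2.INTER_CUBIC)
c=cv2.resize(p[15:75,125:185],(300,300),interpolation=cv2.INTER_CUBIC)
o=np.zeros((600,800,3),np.uint8);o[:,:600]=a
cv2.imwrite("pics/w1a.png",o[:,:600]);cv2.imwrite("pics/w1b.png",np.hstack([b,c]))
h=cv2.cvtColor(p,cv2.COLOR_BGR2HSV);m=((h[...,0]>22)&(h[...,0]<35)&(h[...,1]>150)&(h[...,2]>100)).astype(np.uint8)
m[:,:380]=0;ys,xs=np.nonzero(m);print(xs.mean(),ys.mean(),xs.min(),xs.max(),ys.min(),ys.max(),len(xs))
E
```

```text
433.62 69.23333333333333 428 440 62 77 150
```

View pics/w1a.png

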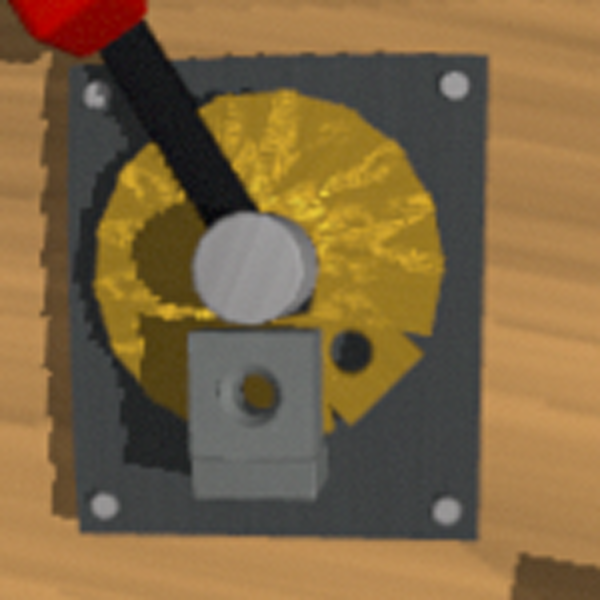

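View pics/w1b.png

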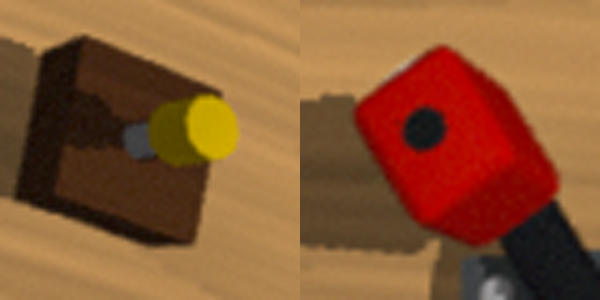

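```bash
python3 - <<'E'
from h import *
s=dict(np.load("w1s.npz"))
def u(X,sc,o): return ((X[0]+.5)/sc-.5+o[0],(X[1]+.5)/sc-.5+o[1])
A=lambda X,z:at_z("wrist",u(X,4,(140,50)),z,s)
pts=dict(guide=A((252,395),.045),hub=A((249,267),.05),hole=A((351,352),.024),light=at_z("wrist",u((125,128),5,(125,15)),.072,s),pin=at_z("wrist",u((212,128),300/70,(385,40)),.07,s))
for k,v in pts.items():print(k,v.round(4))
c=[A(x,.014) for x in((78,58),(489,56),(476,540),(80,531))]
for v in c: print("corner",v.round(4))
yd=[np.arctan2(*(c[3]-c[0])[1::-1]),np.arctan2(*(c[2]-c[1])[1::-1])]
print("dock yaw",yd,"guide-hub",np.arctan2(*(pts['guide']-pts['hub'])[1::-1]),np.linalg.norm((pts['guide']-pts['hub'])[:2]))
v=pts['light']-pts['hub'];print("arm yaw",np.arctan2(-v[1],-v[0]),np.linalg.norm(v[:2]))
v=pts['hole']-pts['hub'];print("hole yaw",np.arctan2(v[1],v[0]),np.linalg.norm(v[:2]))
cm=np.mean(c,0);print("plate centre",cm)
E
```

```text
guide [0.6027 0.027  0.045 ]
hub [0.567  0.0213 0.05  ]
hole [0.5882 0.0506 0.024 ]
light [ 0.4927 -0.0462  0.072 ]
pin [0.4557 0.2643 0.07  ]
corner [ 0.5116 -0.0518  0.014 ]
corner [0.4932 0.0738 0.014 ]
corner [0.6401 0.0979 0.014 ]
corner [ 0.661  -0.0288  0.014 ]
dock yaw [np.float64(0.1528769387406456), np.float64(0.16292100913211877)] guide-hub 0.1582965907161846 0.03616688033493908
arm yaw 0.7372398944934815 0.10033675608284531
hole yaw 0.9447915938226645 0.03623355363823234
plate centre [0.5764793  0.02275818 0.014     ]
```

```bash
python3 - <<'E'
from h import *
arm.move_pose(np.array([.4553,.2635,.13]),down(.158))
s=arm.get_state();print(s["clock"],s["ee_pos"],s["qpos"].round(2))
p,d=arm.capture("wrist");cv2.imwrite("pics/w2.png",p);np.savez("w2s.npz",ee_pos=s["ee_pos"],eef_rot=s["eef_rot"])
q=proj("wrist",[.4553,.2635,.07],s);print(q)
cx,cy=int(q[0]),int(q[1]);print(cx-75,cy-75)
cv2.imwrite("pics/w2z.png",cv2.resize(p[cy-75:cy+75,cx-75:cx+75],(600,600),interpolation=cv2.INTER_CUBIC))
E
```

```text
5.25 [0.45671298 0.26274977 0.1305721 ] [-0.51  0.37 -0.09  1.95  0.04  0.83  1.11]
[263.1804745  205.87623562]
188 130
```

View pics/w2z.png

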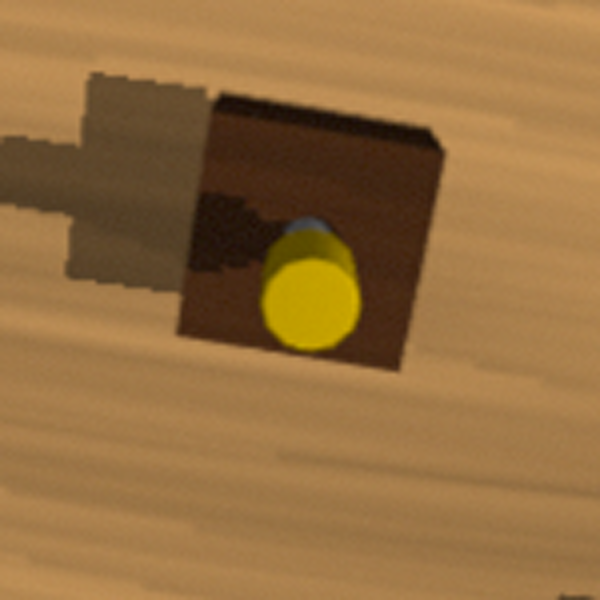

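```bash
python3 - <<'E'
from h import *
s=dict(np.load("w2s.npz"))
P=at_z("wrist",(188+77.4,130+75.1),.07,s);print("pin",P)
s=arm.get_state();print(s["ee_pos"])
arm.line_to(np.array([P[0],P[1],.075]),vel=.12)
arm.line_to(np.array([P[0],P[1],.043]),vel=.06)
s=arm.get_state();print(s["ee_pos"],s["ft_force"])
arm.close(f_grip=25)
s=arm.get_state();print(s["ee_pos"],s["ft_force"],s["finger_gap"],s["clock"])
p,d=arm.capture("wrist");cv2.imwrite("pics/w3.png",cv2.resize(p,(800,600)))
E
```

```text
pin [0.45447013 0.26498045 0.07      ]
[0.45688732 0.2626185  0.13059799]
[0.45449769 0.26498863 0.04295319] [-0.51152394 -0.33526636 -0.16209068]
[0.45455238 0.26503382 0.04312878] [-0.17578132 -0.13885633  3.19468238] 0.017406142175165805 7.2167
```

View pics/w3.png

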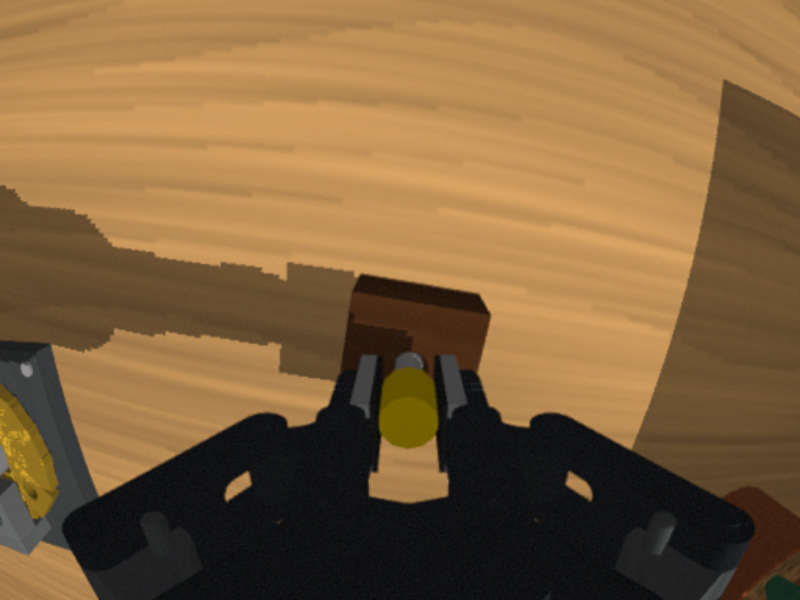

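The pin head is held centrally between the pads, at about (408,408) in the picture. I'll lift it and carry it to the guide.

```bash
python3 - <<'E'
from h import *
s=arm.get_state();e=s["ee_pos"]
arm.line_to(e+[0,0,.09],vel=.12)
arm.move_pose(np.array([.6023,.0265,.135]),down(.158))
arm.pause(.2)
s=arm.get_state();print(s["clock"],s["ee_pos"],s["qpos"].round(2),s["finger_gap"],s["ft_force"])
p,d=arm.capture("wrist");cv2.imwrite("pics/w4.png",p);np.savez("w4s.npz",ee_pos=s["ee_pos"],eef_rot=s["eef_rot"])
for n,P in dict(guide=[.6027,.027,.045],foot=s["ee_pos"]-[0,0,.037],top=s["ee_pos"]+[0,0,.027]).items(): print(n,proj("wrist",P,s))
cv2.imwrite("pics/w4z.png",cv2.resize(p[60:260,160:360],(600,600),interpolation=cv2.INTER_CUBIC))
p,d=arm.capture("scene");cv2.imwrite("pics/s4z.png",cv2.resize(p[100:250,150:350],(800,600),interpolation=cv2.INTER_CUBIC))
E
```

```text
9.45 [0.60205904 0.02799737 0.13506939] [-0.1   0.48  0.01  1.76 -0.    0.9   1.64] 0.016924149747810563 [ 0.36590216  0.89603587 -1.0008643 ]
guide [260.3770978  196.58586105]
foot [261.89035426 219.37337897]
top [262.27259768 270.40072238]
```

View pics/w4z.png

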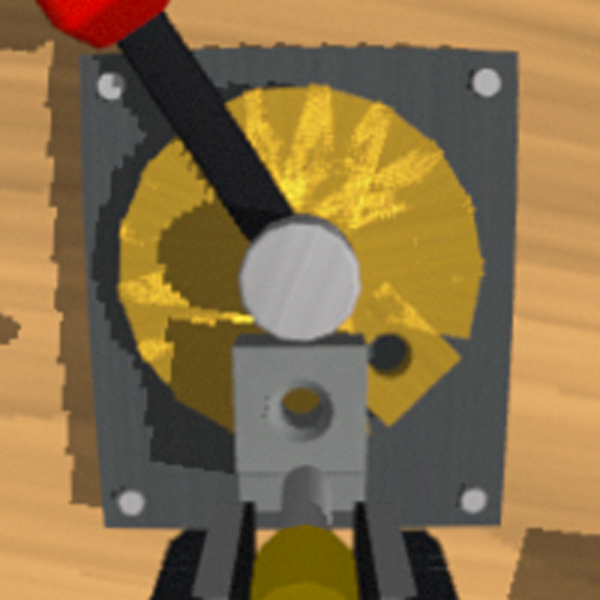

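View pics/s4z.png

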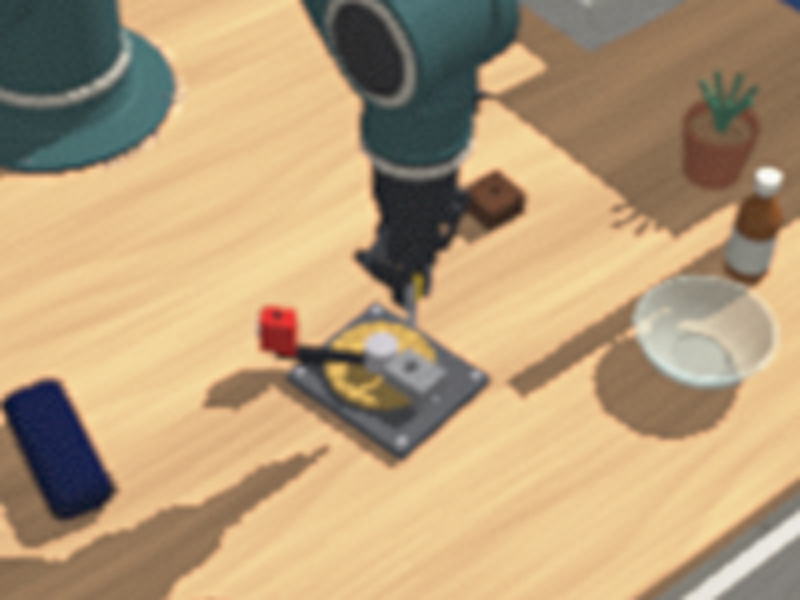

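The bore mouth shows at (260.7,196.3) and the pin foot at (261.8,218). Both are within about 1 px of the prediction, so I'll insert it.

```bash
python3 - <<'E'
from h import *
s=dict(np.load("w4s.npz"))
G=at_z("wrist",(260.7,196.4),.045,s);print("guide",G)
r=arm.line_to(np.array([G[0],G[1],.090]),vel=.1)
s=arm.get_state();print(s["ee_pos"],s["ft_force"])
r=arm.line_to(np.array([G[0],G[1],.063]),vel=.04,until_force=6)
s=arm.get_state();print(r,s["ee_pos"],s["ft_force"],s["finger_gap"],s["clock"])
p,d=arm.capture("wrist");cv2.imwrite("pics/w5.png",cv2.resize(p,(800,600)))
E
```

```text
guide [0.60250204 0.02723447 0.045     ]
[0.60265824 0.02722422 0.09017033] [ 0.16802697  0.55972027 -0.06533048]
False [0.60264764 0.02725959 0.06314118] [ 0.33770797 -0.34388702 -1.35543779] 0.017033433221167495 10.975
```

View pics/w5.png

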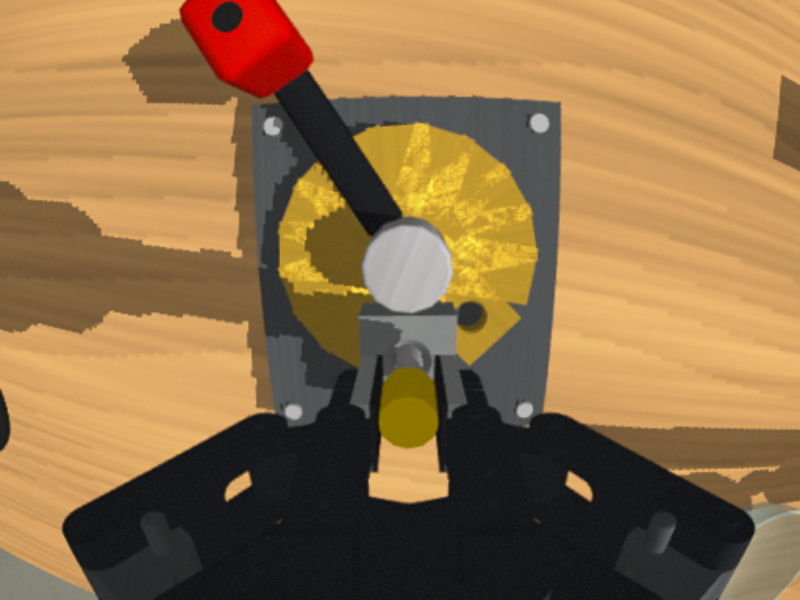

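The pin is in the bore and meets no resistance. I'll release it just above the collar, lift away and check.

```bash
python3 - <<'E'
from h import *
e=arm.get_state()["ee_pos"]
r=arm.line_to(e-[0,0,.0015],vel=.02,until_force=4)
arm.open_gripper()
s=arm.get_state();print(r,s["ee_pos"],s["ft_force"],s["finger_gap"],s["clock"])
e=s["ee_pos"]
arm.line_to(e+[0,0,.075],vel=.15)
s=arm.get_state();p,d=arm.capture("wrist");cv2.imwrite("pics/w6.png",cv2.resize(p[60:360,80:480],(800,600)))
np.savez("w6s.npz",ee_pos=s["ee_pos"],eef_rot=s["eef_rot"])
p,d=arm.capture("scene");cv2.imwrite("pics/s6.png",p);np.save("s6.npy",d)
cv2.imwrite("pics/s6z.png",cv2.resize(p[160:220,210:290],(800,600),interpolation=cv2.INTER_CUBIC))
for z in(.088,.067):print(proj("scene",[.6027,.0272,z]),proj("wrist",[.6027,.0272,z],s))
print(arm.get_state()["clock"])
E
```

```text
False [0.60266929 0.02726162 0.06173615] [ 0.00933341 -0.716106   -0.30909214] 0.0851740557546659 11.9417
[252.13930121 183.54273234] [261.69099725 214.19873567]
[252.01959493 187.33597254] [261.64047738 204.61985582]
12.6917
```

View pics/w6.png

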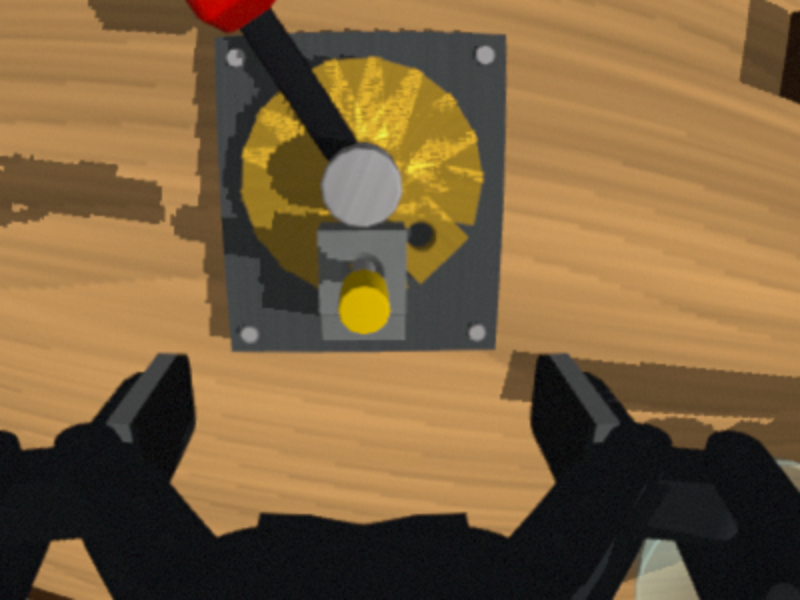

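View pics/s6z.png

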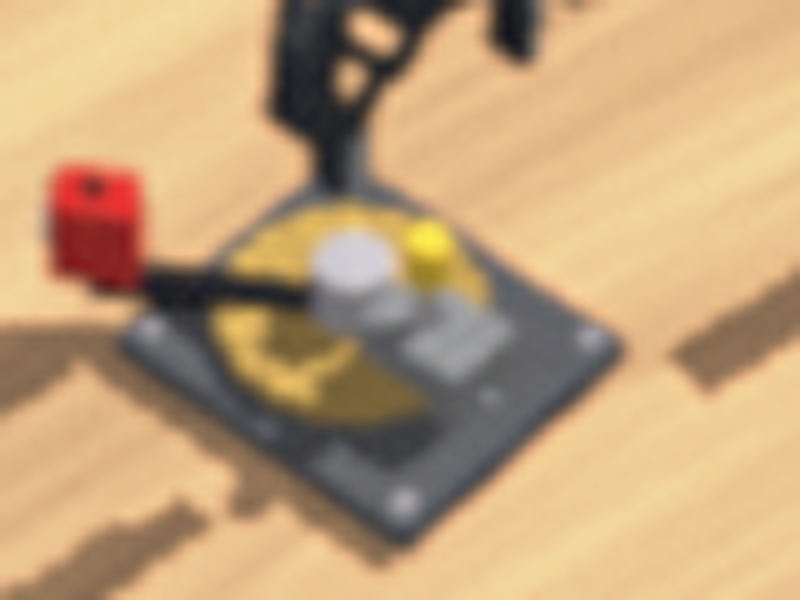

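The pin stands upright on the collar: its head is at (262,215) in the wrist view, which matches the predicted resting height. Next I'll set up drop detection and get the gripper to the push position.

```bash
cat >> h.py <<'E'
HUB=np.array([.567,.0213]);DY=.158
def yel(p,box=(244,174,264,200)):
    c=p[box[1]:box[3],box[0]:box[2]].astype(int)
    m=(c[...,2]>150)&(c[...,1]>.8*c[...,2])&(c[...,0]<.25*c[...,2])
    ys,xs=np.nonzero(m);return (len(xs),(xs.mean()+box[0]).round(2) if len(xs) else None,(ys.mean()+box[1]).round(2) if len(xs) else None)
def push_pose(psi,off,r=.1):
    rad=np.array([-np.cos(psi),-np.sin(psi)]);t=np.array([-np.sin(psi),np.cos(psi)])
    return HUB+r*rad-off*t
E
python3 - <<'E'
from h import *
p=cv2.imread("pics/s6.png");print(yel(p))
print(p[180:192,248:258].tolist()[0][:3]);print("col",p[179:196,253].tolist())
arm.close(f_grip=25)
xy=push_pose(.737,.036)
print(xy)
arm.move_pose(np.array([xy[0],xy[1],.14]),down(.737-np.pi/2))
s=arm.get_state();print(s["clock"],s["ee_pos"],s["qpos"].round(2))
for n in("wrist","scene","top"):
    q,d=arm.capture(n)
    if n=="scene":print(yel(q)); q=cv2.resize(q[150:230,200:310],(800,582))
    if n=="top":q=cv2.resize(q[150:270,180:340],(800,600))
    if n=="wrist":q=cv2.resize(q,(800,600))
    cv2.imwrite(f"pics/{n}7.png",q)
E
```

```text
(0, None, None)
[[100, 117, 129], [103, 116, 128], [110, 121, 136]]
col [[139, 190, 231], [131, 169, 215], [117, 157, 190], [92, 202, 229], [82, 231, 247], [78, 230, 248], [64, 195, 227], [48, 148, 177], [45, 135, 158], [70, 136, 158], [114, 135, 146], [128, 127, 131], [125, 122, 124], [131, 130, 130], [154, 152, 151], [161, 160, 159], [154, 153, 151]]
[ 0.51714569 -0.07256452]
14.2 [ 0.51781552 -0.07177222  0.14017013] [-0.13  0.36  0.25  1.96 -0.12  0.84  0.93]
(0, None, None)
```

View pics/wrist7.png

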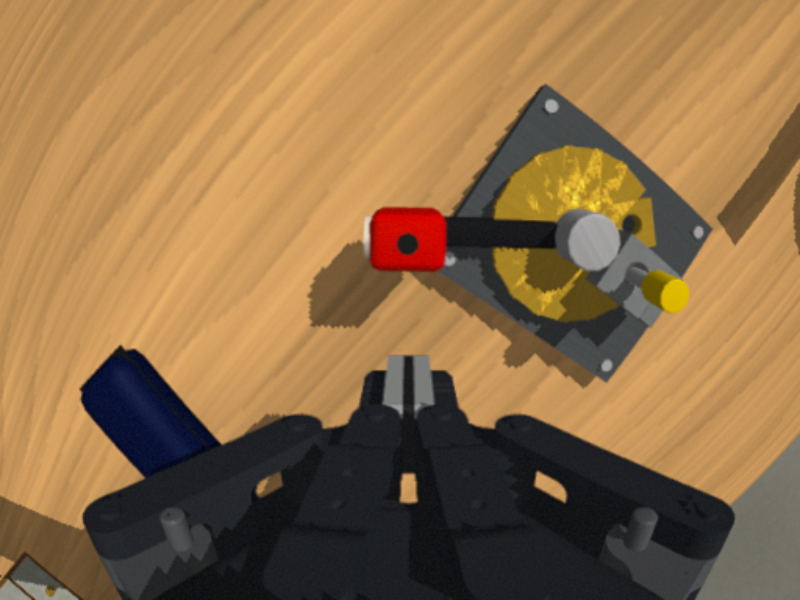

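View pics/scene7.png

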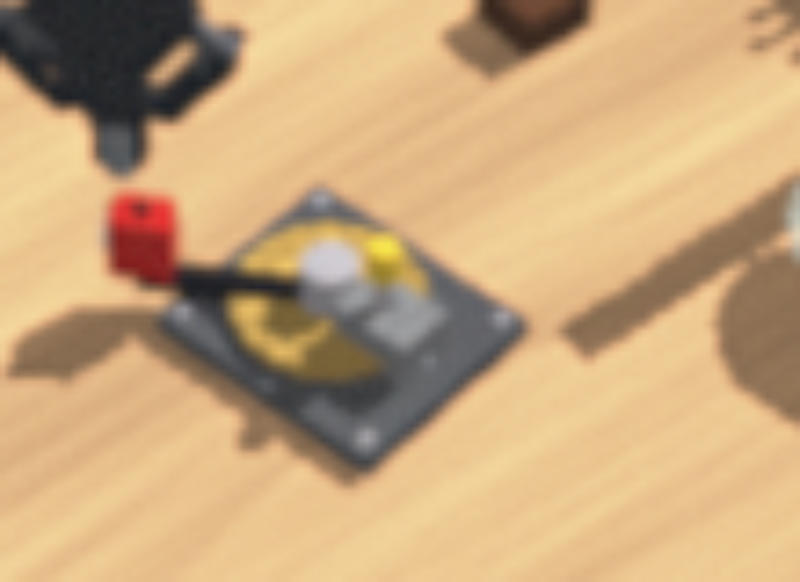

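View pics/top7.png

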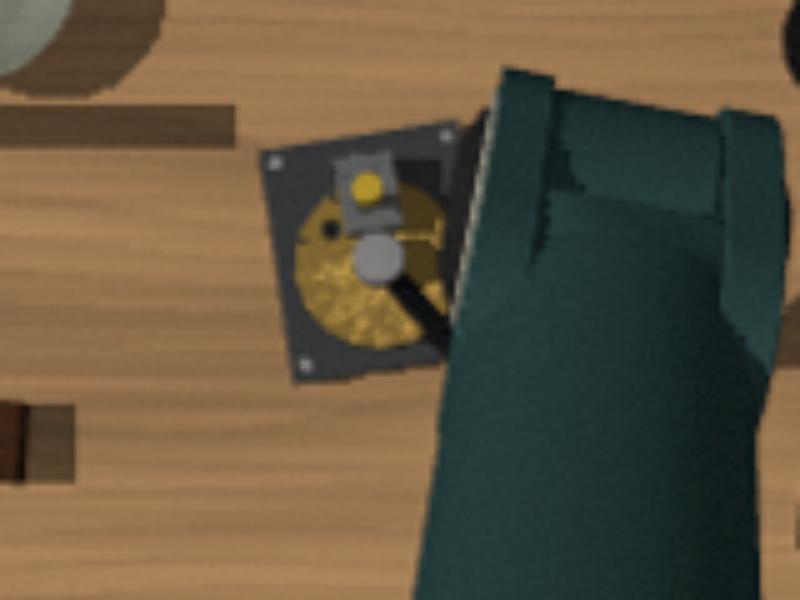

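The pin stands at about (252,184) in the scene camera with a clear line of sight, and the closed fingers line up with the back of the light. I'll descend and start the swing in small steps.

```bash
cat >> h.py <<'E'
def yel(p,box=(246,176,262,196)):
    c=p[box[1]:box[3],box[0]:box[2]].astype(int)
    m=(c[...,2]>150)&(c[...,1]>.86*c[...,2])&(c[...,0]<.45*c[...,2])
    ys,xs=np.nonzero(m);return (len(xs),(xs.mean()+box[0]).round(2) if len(xs) else None,(ys.mean()+box[1]).round(2) if len(xs) else None)
def step(psi,off,z=.052,vel=.04,fN=4):
    xy=push_pose(psi,off)
    return arm.line_to(np.array([xy[0],xy[1],z]),frame=down(psi-np.pi/2),vel=vel,until_force=fN)
def look(tag=None):
    p,d=arm.capture("scene");y=yel(p)
    if tag:cv2.imwrite(f"pics/{tag}.png",cv2.resize(p[150:230,200:310],(800,582),interpolation=cv2.INTER_CUBIC))
    return y
E
python3 - <<'E'
from h import *
print(yel(cv2.imread("pics/s6.png")))
xy=push_pose(.737,.036)
print(arm.line_to(np.array([xy[0],xy[1],.052]),vel=.1,until_force=8))
s=arm.get_state();print(s["ee_pos"],s["ft_force"])
print(step(.737,.027,vel=.03))
for psi in(.65,.55):
    r=step(psi,.027);s=arm.get_state();print(psi,r,s["ee_pos"].round(4),s["ft_force"].round(2),look("s8_%d"%(psi*100)),round(s["clock"],2))
p,d=arm.capture("wrist");cv2.imwrite("pics/w8.png",cv2.resize(p,(800,600)))
E
```

```text
(11, np.float64(252.55), np.float64(183.64))
False
[ 0.51751212 -0.07261382  0.05252769] [-0.458831   -0.60092571 -0.02149754]
False
0.65 False [ 0.5039 -0.0607  0.052 ] [-0.07 -0.85  0.16] (11, np.float64(252.0), np.float64(183.0)) 16.21
0.55 False [ 0.4961 -0.0541  0.052 ] [-0.    0.88 -0.16] (10, np.float64(252.9), np.float64(182.2)) 16.67
```

View pics/w8.png

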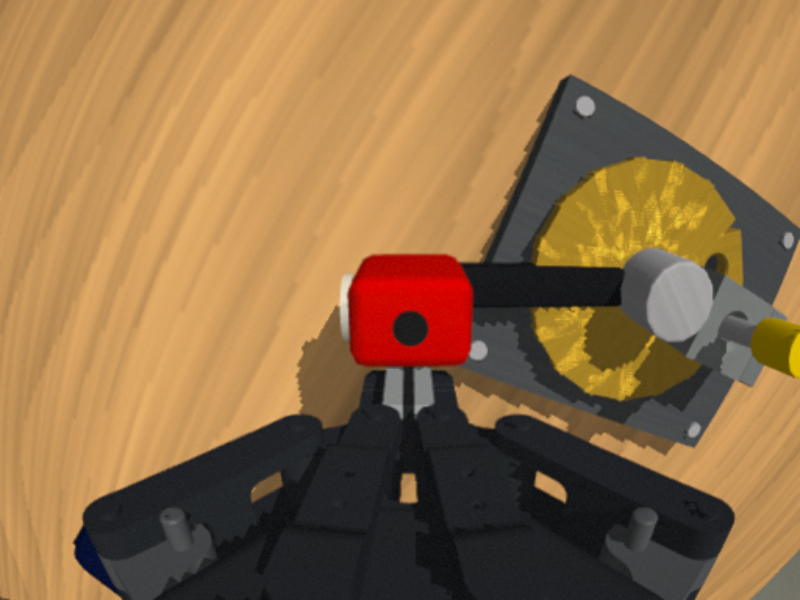

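View pics/s8_55.png

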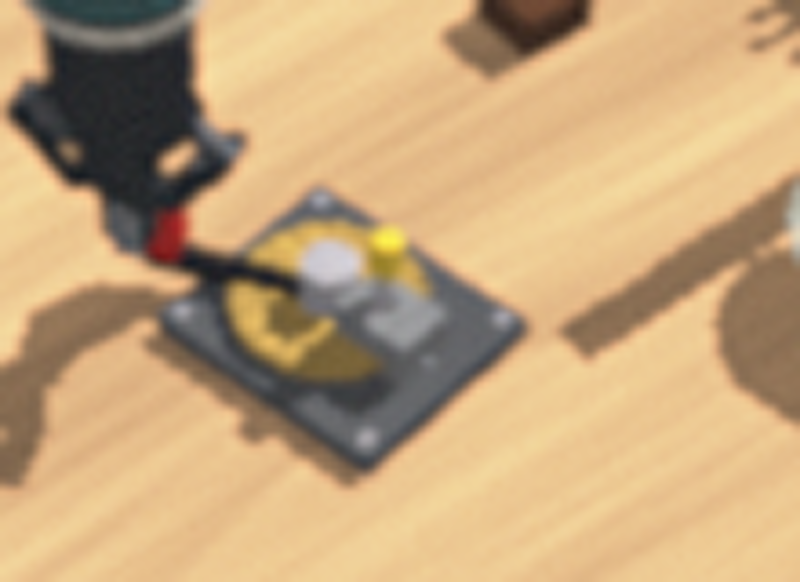

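Both images show the light moving with the fingers, and the pin now leans slightly within its clearance. I'll keep going in steps, checking for the drop after each one.

```bash
python3 - <<'E'
from h import *
psi=.55
while psi>.17:
    psi-=.06
    r=step(psi,.027,vel=.04);s=arm.get_state();y=look();print(round(psi,3),r,s["ft_force"].round(2),y[0],y[1],y[2],round(s["clock"],2))
    if r or y[2] is None or y[2]>184.8:break
look("s9")
p,d=arm.capture("wrist");cv2.imwrite("pics/w9.png",cv2.resize(p,(800,600)))
E
```

```text
0.49 False [ 0.12 -0.63  0.4 ] 12 252.67 182.67 17.07
0.43 False [-0.01 -0.45 -0.06] 10 252.8 182.4 17.43
0.37 False [-0.49 -0.73 -0.39] 10 252.8 182.4 17.79
0.31 False [0.57 0.92 0.4 ] 11 252.82 182.64 18.15
0.25 False [ 0.67  0.47 -0.42] 11 252.73 182.27 18.51
0.19 False [-0.56  0.09 -0.04] 12 252.67 182.67 18.87
0.13 False [ 1.27  0.21 -0.18] 11 252.82 182.64 19.23
```

View pics/w9.png

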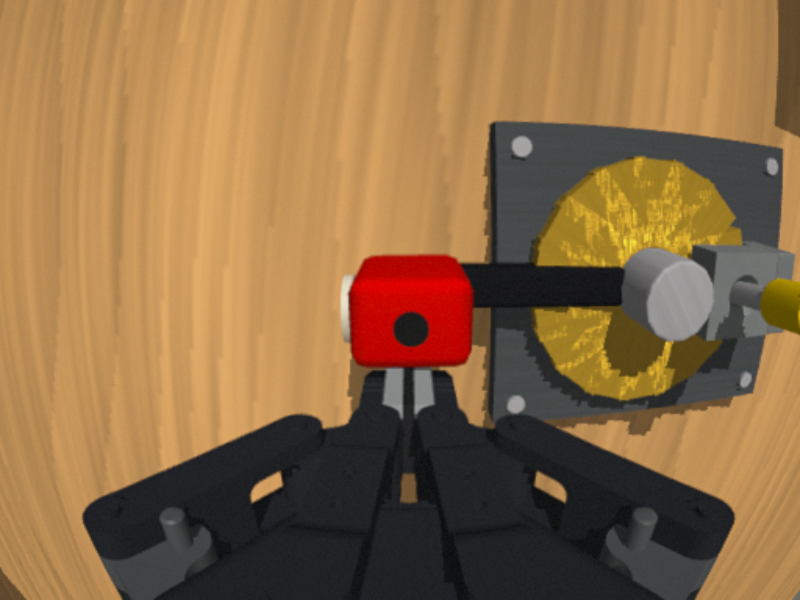

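View pics/s9.png

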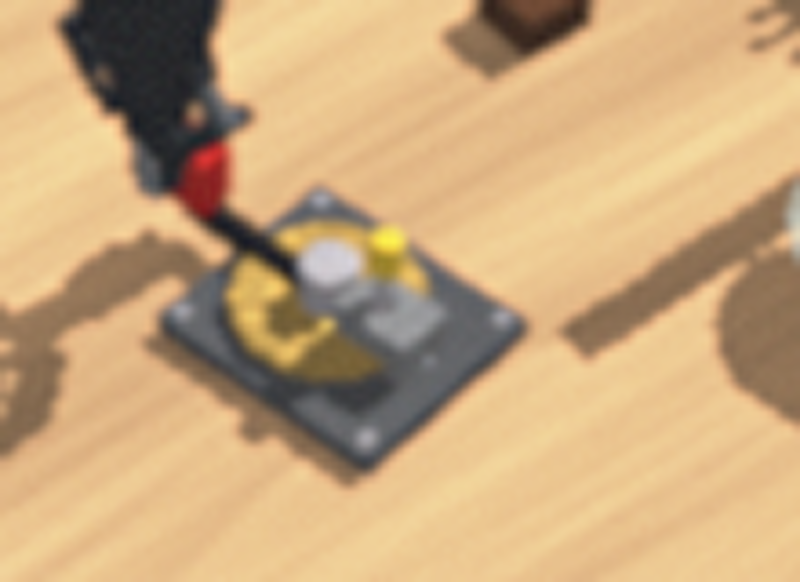

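Turn is now about 0, and the hole should arrive near psi = -0.05. I'll use fine 0.015 rad steps at low speed, checking after each.

```bash
python3 - <<'E'
from h import *
psi=.13
while psi>-.14:
    psi-=.015
    r=step(psi,.027,vel=.02,fN=3.5);s=arm.get_state();y=look();print(round(psi,3),r,s["ft_force"].round(2),y[0],y[1],y[2],round(s["clock"],2))
    if r or y[2] is None or y[2]>184.2:break
look("s10")
p,d=arm.capture("wrist");cv2.imwrite("pics/w10.png",cv2.resize(p,(800,600)))
E
```

```text
0.115 False [-0.52 -0.16 -0.62] 10 252.5 182.2 19.62
0.1 False [0.34 0.12 0.89] 12 253.08 182.58 19.93
0.085 False [-0.17 -0.19 -0.54] 11 253.27 182.45 20.23
0.07 False [ 0.04 -0.46 -0.31] 11 253.27 182.82 20.52
0.055 False [-0.8   0.04  0.27] 9 253.56 182.67 20.82
0.04 False [ 0.23 -0.28  0.1 ] 9 253.56 182.67 21.12
0.025 False [-0.41 -0.    0.17] 10 253.5 182.8 21.43
0.01 False [-0.79 -0.49  0.18] 10 253.4 183.1 21.73
-0.005 False [-0.56  0.18  0.29] 10 253.5 182.8 22.02
-0.02 False [ 0.19 -0.53  0.39] 13 252.23 187.31 22.32
```

View pics/w10.png

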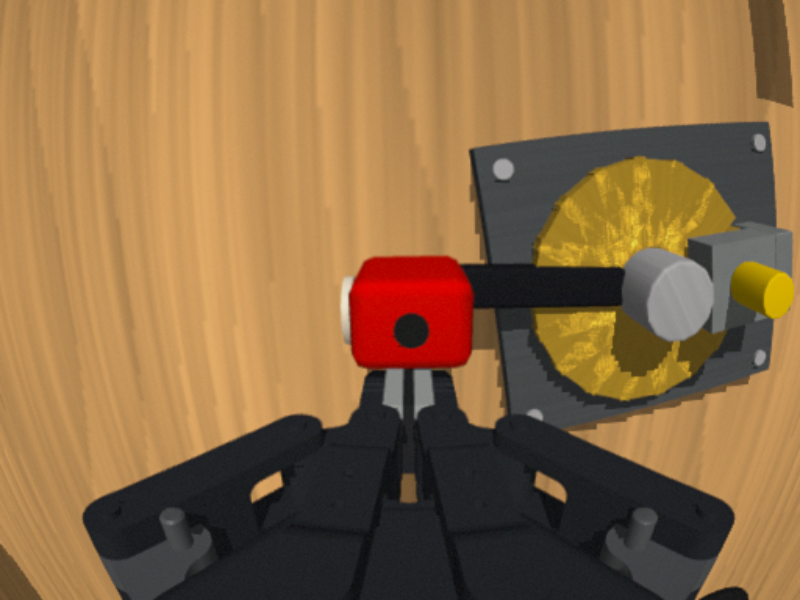

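View pics/s10.png

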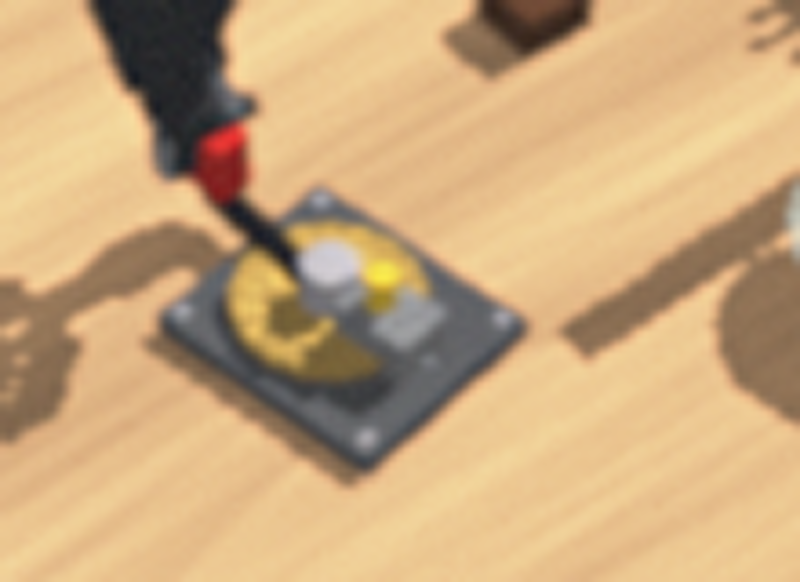

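The pin dropped at psi = -0.02 with under 1 N of force: its head is at row 187.3, and home was predicted at 187.3. I'll back the fingers off, raise them and verify from above.

```bash
python3 - <<'E'
from h import *
s=arm.get_state();e=s["ee_pos"]
t=np.array([-np.sin(-.02),np.cos(-.02),0])
arm.line_to(e-t*.03,vel=.06)
arm.line_to(e-t*.03+[0,0,.12],vel=.15)
arm.move_pose(np.array([.56,.0,.22]),down(.158))
arm.pause(.2)
s=arm.get_state();p,d=arm.capture("wrist");cv2.imwrite("pics/w11.png",cv2.resize(p,(800,600)))
c=[proj("wrist",[.6027,.0272,z],s).round(1) for z in(.045,.067,.088)];print(c)
print("light exp",proj("wrist",[*(HUB+.1*np.array([-np.cos(-.02),-np.sin(-.02)])),.072],s))
cx,cy=map(int,c[1]);w=p[cy-50:cy+50,cx-50:cx+50];print(cx-50,cy-50)
cv2.imwrite("pics/w11z.png",cv2.resize(w,(600,600),interpolation=cv2.INTER_CUBIC))
h=cv2.cvtColor(p,cv2.COLOR_BGR2HSV)
print("depth around pin",d[cy-4:cy+5:2,cx-4:cx+5:2].round(4).tolist(), "guide face", d[cy-18:cy+19:4,cx].round(4).tolist())
print(look("s11"),arm.get_state()["clock"])
E
```

```text
[array([279.3, 214.2]), array([280.4, 221.2]), array([281.7, 228.9])]
light exp [300.67968761  91.38667677]
230 171
depth around pin [[0.31520000100135803, 0.31360000371932983, 0.3138999938964844, 0.31459999084472656, 0.313400000333786], [0.3140999972820282, 0.31450000405311584, 0.31540000438690186, 0.3158000111579895, 0.31529998779296875], [0.3154999911785126, 0.3154999911785126, 0.3165000081062317, 0.3158000111579895, 0.31610000133514404], [0.3163999915122986, 0.31540000438690186, 0.31610000133514404, 0.3165999948978424, 0.3172000050544739], [0.3172000050544739, 0.3174000084400177, 0.3172000050544739, 0.3172999918460846, 0.3163999915122986]] guide face [0.33379998803138733, 0.33320000767707825, 0.3199000060558319, 0.31279999017715454, 0.31540000438690186, 0.31610000133514404, 0.31859999895095825, 0.34209999442100525, 0.3433000147342682, 0.14470000565052032]
(12, np.float64(252.17), np.float64(187.08)) 25.8667
```

View pics/w11.png

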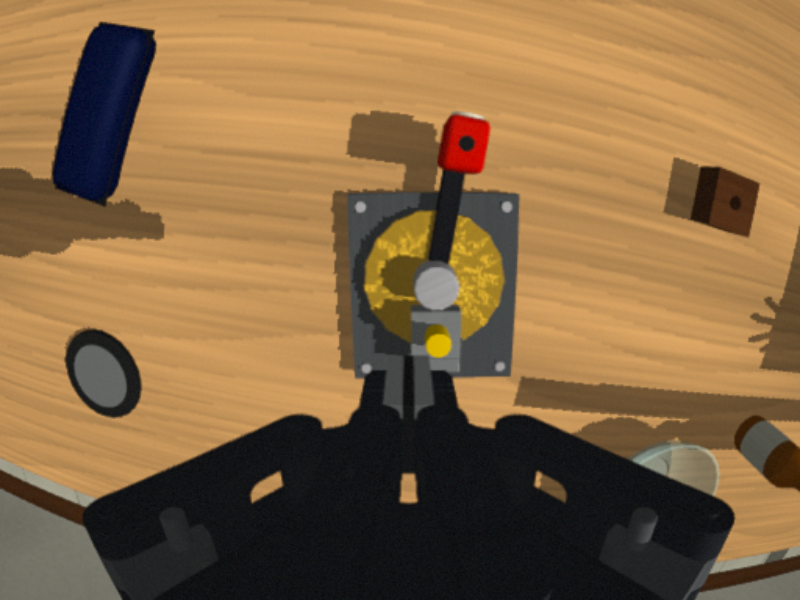

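View pics/w11z.png

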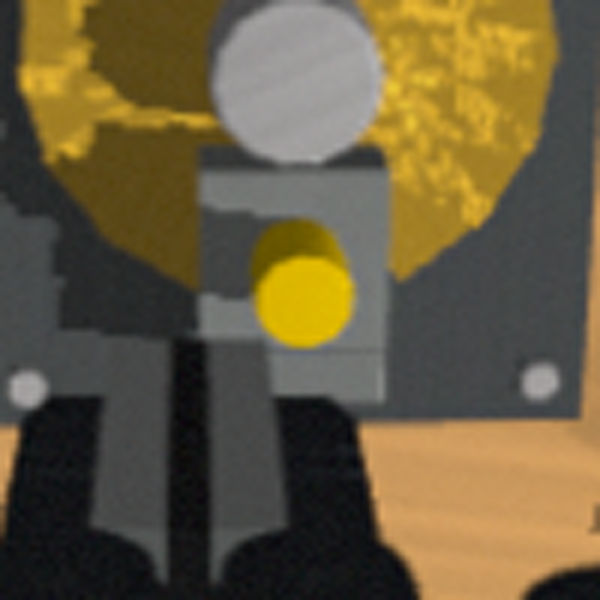

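View pics/s11.png

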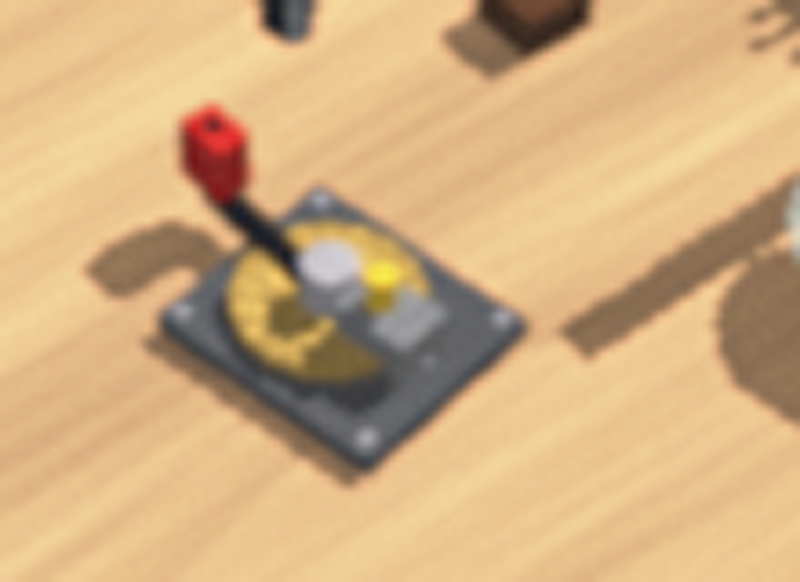

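```bash
python3 - <<'E'
from rig import arm
print(arm.sign_off())
E
```

```text
the job is handed in; nothing more can be done
None
```

The dock is locked: the pin is fully home with its yellow head down on the guide block. I handed the job in at about 26 s on the robot clock, well inside the 64 s limit.

- **Pin:** I took the pin from its stand, lowered it into the guide bore without resistance and released it on the collar. The wrist camera confirmed it at resting height.
- **Swing:** I pushed the light clockwise with the closed fingertips, in small steps, looking after each one. I stopped at the first step that showed the drop, at a turn of about -0.18 rad. Readings between steps stayed under about 1.3 N and the 3.5–4 N force stop never tripped.
- **Final checks:** With the fingers backed off and raised clear, the pin head showed at pixel (280.5, 221.0) in the wrist view, against (280.4, 221.2) predicted for fully home. No shaft was visible. In the scene camera, the head's row went from about 182.8 to 187.1–187.3, against 187.3 predicted.
- **Rest of the ledge:** The light stayed where I left it. I touched nothing else, and the other things visible in the last wrist picture looked undisturbed.
- **Deviation seen:** The pin leaned slightly within the bore's clearance while the collar turned. It straightened when it dropped, and no check failed.

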